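# Offer up the loose hinge leaf to the press bracket and hold it for the pin

### The job

Pick up the loose steel hinge leaf that has one knuckle in the middle of its edge and bring it level to the dark bracket block, without banging it, so that its knuckle sits between the two fixed knuckles and all three 18 mm holes line up for the 12 mm hinge pin to pass straight through. Finish while still holding it steady there in the gripper, not leaning on the block. Leave the two-knuckle leaf, pin, bottle and screwdriver where they are.

Things in the scene. Friction and masses are not known exactly. Their poses are not given: they have to be found in the camera images.
- leaf_grip (a point): Centre of the upright lug on the loose steel leaf (0.4-0.75 kg, flat on the table), 31 mm above its underside, near its centre of mass. Lug 40 mm long (x), 16 mm thick (y), top 57 mm above the underside: grasp across the 16 mm. Plate 86 mm wide, 5 mm thick, x = -60 to +42 mm of here. Axes: x to the knuckle, y along its bore, z up. Only ONE knuckle.
- leaf_hole (a point): Centre of the bore of the loose leaf's one knuckle, mid +x edge: 58 mm in +x and 16 mm below leaf_grip, 15 mm above the leaf's underside. Knuckle tube 38 mm long, 30 mm outside diameter, 18 mm bore. Same axes, y along the bore.
- jamb_hole (a point): Where the loose bore's centre belongs: on the fixed bore axis, mid-gap, 100 mm above the table. x towards the block, y along the bore, z up. Fixed knuckles (30 mm outside, 18 mm bore, 20 mm long) fill y = -43 to -23 and 23 to 43 mm; the 46 mm gap is open above, below and to -x: lower the knuckle straight in. The leaf lies level on the -x side, its x along this x.
- jamb: Dark steel bracket block, fixed to the table; origin on the table below jamb_hole, same axes. Block 90 x 130 x 85 mm high from x = 19 to 109 mm, y = -65 to 65; foot plate 8 mm thick, x = -5 to 125, y = -82 to 82 mm. The fixed steel leaf, 86 mm wide and 5 mm thick, lies on its top from x = 19 mm; its knuckles overhang the block's front.
- spare_grip (a point): The other loose leaf, wrong pattern, to be left alone: same plate and lug, but TWO knuckles, 20 mm long each, at the two ends of its +x edge with a gap between them. Point and axes as for leaf_grip. The two leaves may lie in either of two places.
- pin_mid (a point): Steel hinge pin, plain, 12 mm diameter, 116 mm long, lying in a low grey plastic tray 70 x 150 x 20 mm; leave alone. Point: its middle. y along the pin.
- bottle_mid (a point): Small white bottle standing, 36 mm diameter, 100 mm high; leave alone. Point: half-way up.
- driver_grip (a point): Screwdriver with black handle lying on the table, about 200 mm long along its x, under 35 mm high; leave alone. Point: middle of the handle.
Things that resemble listed ones, but are neither listed nor needed, are in the scene too. Leave any blue or purple look-alike of the part that bears leaf_grip alone.

How it is judged:
On the way:
1. the one-knuckle leaf is gripped and lifted clear of the table (height (world z) of leaf_hole above 0.045 m and contact force between leaf and the fingers above 2 N), for 0.2 s.
At the end, for the whole second after the job is handed in: The leaf's bore centre is within 4 mm of the fixed bore axis sideways and in height and 5 mm of mid-gap along it; bores parallel within 0.08 rad, leaf level within 0.12 rad, reaching away from the block; gripped with over 2 N, pressing the block under 2.5 N, still (20 mm/s, 0.2 rad/s) (x of leaf_hole in the frame of jamb_hole between -0.004 and 0.004 m and y of leaf_hole in the frame of jamb_hole between -0.005 and 0.005 m and z of leaf_hole in the frame of jamb_hole between -0.004 and 0.004 m and angle between the y axis of leaf_hole and the y axis of jamb_hole, either way round below 0.08 rad and angle between leaf_hole's own z axis and vertical below 0.12 rad and x of leaf_grip in the frame of jamb_hole below -0.02 m and contact force between leaf and the fingers above 2 N and contact force between leaf and jamb below 2.5 N and height (world z) of leaf_hole above 0.07 m and linear speed of leaf below 0.02 m/s and angular speed of leaf below 0.2 rad/s); the arm keeps its last pose, push and grip.
It fails at once if the other hinge leaf was moved by over 20 mm (distance of spare_grip from where it was at the start of the episode above 0.02 m).
It fails at once if the hinge pin was moved by over 20 mm (distance of pin_mid from where it was at the start of the episode above 0.02 m).
It fails at once if the small bottle was moved by over 20 mm (distance of bottle_mid from where it was at the start of the episode above 0.02 m).
It fails at once if the screwdriver was moved by over 20 mm (distance of driver_grip from where it was at the start of the episode above 0.02 m).
It fails at once if the leaf or the robot banged the block with over 40 N (contact force between any of leaf, the arm, the fingers and jamb above 40 N).
It also fails if it takes over 38 s, if anything falls off the work surface, if the arm or the gripper's body presses on something with over 40 N, if the wrist force passes 120 N, or if a joint passes its speed limit or range.

### The arm

A 7-joint arm with a two-finger parallel gripper is mounted at the origin on the work surface. World frame = base frame: x ahead of the robot, y to its left, z up, the work surface at z = 0. Lengths are in m, angles in rad, forces in N, time in s.
With the tool pointing down it reaches from about 0.4 to 0.9 m from the base axis. Payload 5.6 kg.
Tool frame: the origin (TCP) lies at the very end of the fingers, on their centre line; the grasp point (between the pads) lies 19 mm behind it (bot.pinch_z is the z of the grasp point in the tool frame, in m); z points along the fingers, y is the direction in which the jaws open and shut (so a half turn about z gives the same grasp; the last joint's range is limited). The gripper opens to 92 mm and grips with 3 to 60 N. Pads are 20 mm wide; open, the fingers measure 128 mm over their backs; the gripper's body (75 mm by 189 mm) begins 69 mm behind the grasp point.
Start: joints at [1.263, 0.468, -0.012, 1.603, 0.006, 1.071, -0.056], TCP at [0.17, -0.627, 0.215] pointing down, gripper open.
Joint ranges: [-2.53, 2.53], [-0.31, 2.02], [-1.57, 1.55], [0.28, 2.44], [-1.29, 4.43], [0.15, 1.84], [-2.92, 2.92]. Speed limits (rad/s): [2.57, 2.57, 3.14, 3.14, 3.14, 3.14, 3.14].

### API

Orientations are given as a unit quaternion [w, x, y, z].
In Python, from workcell import bot gives the robot as it stands. The module is installed in compiled form; this text tells all that it offers.
- The arm moves only by the shell command python3 -m inch 'ROWS' [FORCE]. ROWS is JSON, a list of rows, each a list of 5 numbers: the shift along the tool's x, y, z in units of 50 mm (1.0 is 50 mm), then the turn about the tool's z in units of 5 degrees (1.0 is 5 degrees), then the finger opening in mm, from 0 to 91.9. A call has 1 to 5 rows; each row is the pose to reach, as a shift and turn from the pose commanded when the call began, along the tool's axes at that moment; what a row does not reach only later rows make up. A row lasts 1/10 s, in which the tool goes at most 50 mm and 8.59 degrees, less where a joint would pass 70% of its speed; a pose out of reach is approached as far as the arm can. A call with a gripper value outside its range is refused whole. The fingers move at their own pace and stop on an object; FORCE is the grip in N (left out, the last holds). Time passes only in rows, so rows that repeat a pose let the fingers close. It gives the time, the measured TCP pose, the force and the opening at its end, in the units of the state.
- bot.sense(): the state, without advancing time (a new reading comes with each control period).
- bot.get_image(name): name is "scene" or "side" or "wrist"; returns a dict with "color" (420x560x3 uint8, red, green, blue), "fx", "fy", "cx", "cy" (pixels), "extrinsics" (4x4, takes a point from world to camera coordinates); the wrist camera has in their place "hand_eye" (4x4, takes a point from camera to tool coordinates, whose origin is the TCP and whose axes are the flange's). Camera axes: x right, y down, z forward; pixel columns grow to the right and rows downward; lengths in m; the calibration is good to about 2 mm. The wrist camera is an equidistant fisheye: a pixel r from the principal point sees the ray r / f radians off the axis. A picture is of the moment at which its call begins: read the wrist's pose just before it. There is no depth.
- bot.hand_in(): hands the job in, once; it reports no verdict.
The state is a dict: "t": time; "joint_pos": joint angles; "joint_velocities": joint speeds; "joint_efforts": joint torques, N m; "eef_pos": TCP position; "eef_rot": TCP orientation; "ft_force": force on the tool from outside, world axes, zero at the start; "ft_torque": the same for the moment, N m; "grip_width": finger opening in m.
Only numpy, scipy, OpenCV 4.12 (cv2) and the standard library are available. Lean on these libraries where they do the work, as an engineer would, in place of code of your own. Each camera call takes 0.05 s, during which the arm holds its last target. There are 200 camera calls.

## Working session

There is one attempt and no reset: what is moved stays moved. The work goes in short steps, Python scripts to look and compute and a shell command to move; the robot and the scene stay as the last step left them, time stands still between calls to the robot, and variables do not carry over. Pictures are saved under pics/ and viewed, about 8 in all and at most 12, crops included, and the job is handed in when it is done.

```bash
mkdir -p pics; cat > h.py <<'E'
import numpy as np, cv2
from workcell import bot
from scipy.spatial.transform import Rotation as R
def shot(n,tag):
    s=bot.sense(); d=bot.get_image(n); d['s']=s
    cv2.imwrite(f'pics/{tag}.png',d['color'][:,:,::-1])
    np.save(f'pics/{tag}.npy',d,allow_pickle=True); return d
def load(tag): return np.load(f'pics/{tag}.npy',allow_pickle=True).item()
def T(s):
    q=s['eef_rot'];M=np.eye(4);M[:3,:3]=R.from_quat([q[1],q[2],q[3],q[0]]).as_matrix();M[:3,3]=s['eef_pos'];return M
def ray(d,u,v):
    x=(u-d['cx'])/d['fx'];y=(v-d['cy'])/d['fy']
    if 'hand_eye' in d:
        r=np.hypot(x,y);k=np.sin(r)/r if r>1e-9 else 1
        c=np.array([x*k,y*k,np.cos(r)]);M=T(d['s'])@np.array(d['hand_eye'])
    else:
        c=np.array([x,y,1.]);M=np.linalg.inv(np.array(d['extrinsics']))
    v=M[:3,:3]@c;return M[:3,3],v/np.linalg.norm(v)
def onz(d,u,v,z):
    o,r=ray(d,u,v);return o+r*(z-o[2])/r[2]
def tri(*a):
    A=np.zeros((3,3));b=np.zeros(3);L=[ray(*x) for x in a]
    for o,r in L: P=np.eye(3)-np.outer(r,r);A+=P;b+=P@o
    p=np.linalg.solve(A,b);return p,[round(1e3*np.linalg.norm(np.cross(p-o,r)),1) for o,r in L]
def proj(d,p):
    if 'hand_eye' in d:
        c=np.linalg.inv(T(d['s'])@np.array(d['hand_eye']))@np.r_[p,1];r=np.hypot(c[0],c[1]);t=np.arctan2(r,c[2])
        return np.array([d['cx']+d['fx']*t*c[0]/r,d['cy']+d['fy']*t*c[1]/r])
    c=np.array(d['extrinsics'])@np.r_[p,1];return np.array([d['cx']+d['fx']*c[0]/c[2],d['cy']+d['fy']*c[1]/c[2]])
E
python3 - <<'E'
from h import *
for n in ['scene','side','wrist']:
    d=shot(n,n+'0'); M=d.get('extrinsics'); print(n,d['fx'],d['cx'],d['cy'],np.round(np.linalg.inv(M) if M is not None else d['hand_eye'],3).tolist())
print(bot.sense(),bot.pinch_z)
E
```

```text
scene 413.4653932751063 285.07559322372805 212.4016588384245 [[-0.255, 0.559, -0.789, 1.406], [0.967, 0.166, -0.195, 0.274], [0.022, -0.812, -0.583, 0.744], [0.0, 0.0, 0.0, 1.0]]
side 546.0749733294523 288.6156457585736 210.24873782758354 [[-0.806, -0.449, 0.387, -0.085], [-0.592, 0.602, -0.535, 0.946], [0.007, -0.661, -0.751, 1.304], [0.0, 0.0, 0.0, 1.0]]
wrist 325.19226210127806 281.5991759392752 210.2294967779555 [[0.0, -0.959, -0.283, 0.08], [1.0, 0.0, -0.001, 0.0], [0.001, -0.283, 0.959, -0.171], [0.0, 0.0, 0.0, 1.0]]
{'t': 0.15, 'joint_pos': array([ 1.26300022,  0.46819494, -0.01159901,  1.60339986,  0.00597774,
        1.07140355, -0.05629776]), 'joint_velocities': array([-6.42990187e-05, -2.68929184e-03, -1.25153070e-03, -2.78436441e-03,
       -1.01432930e-03, -4.97110296e-04,  1.35561270e-03]), 'joint_efforts': array([ 8.66989194e-04, -5.20949507e+01, -1.23352479e-02, -2.43976951e+01,
       -5.66626922e-02,  1.52641773e-02,  1.11023826e-04]), 'eef_pos': array([ 0.16993839, -0.6269288 ,  0.21385121]), 'eef_rot': array([-6.72499914e-04,  9.91253020e-01,  1.31973405e-01, -1.33234504e-04]), 'ft_force': array([-0.58950704, -0.5468381 , -0.51574931]), 'ft_torque': array([-4.51385694e-03, -1.08672298e-02,  2.76187747e-05]), 'grip_width': 0.09172891404524847} -0.0187
```

View pics/scene0.png

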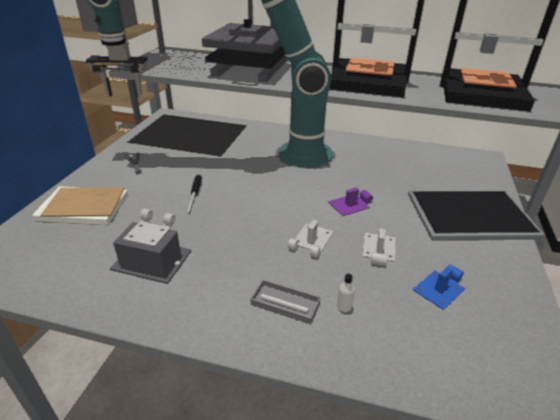

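View pics/side0.png

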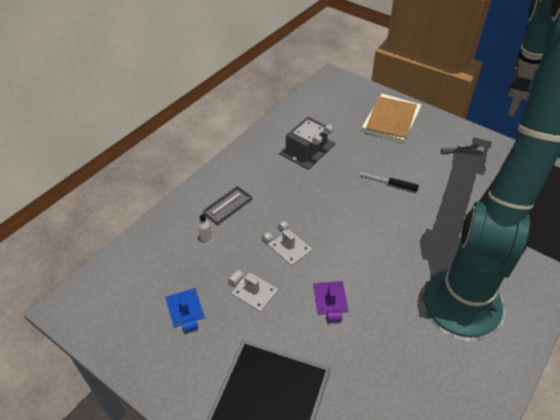

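Scene: two-knuckle leaf at (313,240), one-knuckle leaf at (380,247) with its knuckle at (380,260), block at (150,245). Side: one-knuckle leaf at (254,290) with knuckle at (236,279), spare leaf at (290,243), block at (308,140). I'll view an enlarged montage of the leaf and block next.

```bash
python3 - <<'E'
from h import *
ims=[]
for t,x,y in [('scene0',345,215),('scene0',105,200),('side0',215,255),('side0',265,105)]:
    c=cv2.imread(f'pics/{t}.png')[y:y+75,x:x+100]
    ims.append(cv2.resize(c,(400,300),interpolation=cv2.INTER_CUBIC))
cv2.imwrite('pics/m1.png',np.vstack([np.hstack(ims[:2]),np.hstack(ims[2:])]))
s,q=load('scene0'),load('side0')
print('lug',tri((s,381,236),(q,252,280)))
for n,d,u,v in [('leaf kn',s,380,260),('leaf kn',q,236,279)]: print(n,onz(d,u,v,.015))
E
```

```text
lug (array([0.4930435 , 0.31598893, 0.04580122]), [np.float64(1.0), np.float64(1.0)])
leaf kn [0.55636786 0.32352563 0.015     ]
leaf kn [0.54549352 0.32385194 0.015     ]
```

View pics/m1.png

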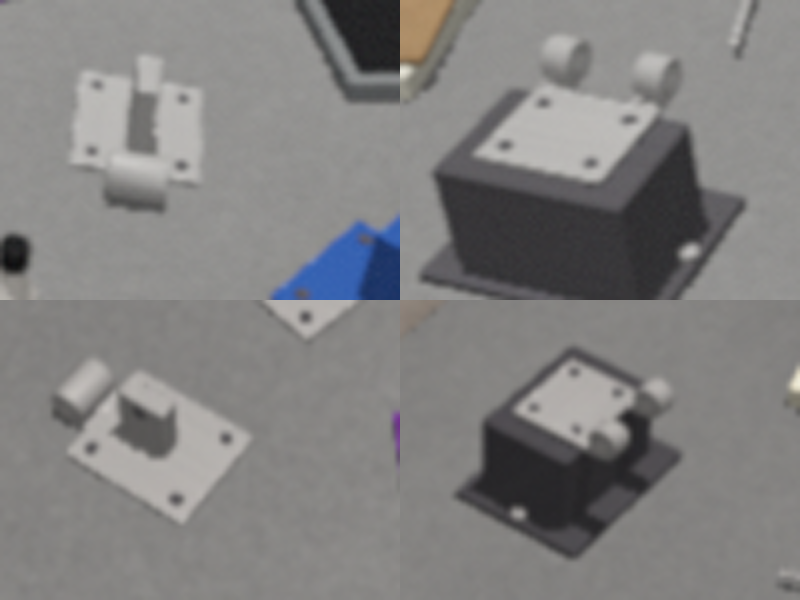

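Montage, top row scene and bottom row side. It confirms a single knuckle on the leaf: scene (379,260), side (236,278). The four plate holes and the lug top are visible. On the block, the two fixed knuckles are at scene (146,215) and (169,219), and side (329,129) and (317,140), with their plate holes visible too.

```bash
python3 - <<'E'
from h import *
s,q=load('scene0'),load('side0')
S1=lambda x,y:(s,345+x/4,215+y/4); S2=lambda x,y:(s,105+(x-400)/4,200+y/4)
Q1=lambda x,y:(q,215+x/4,255+(y-300)/4); Q2=lambda x,y:(q,265+(x-400)/4,105+(y-300)/4)
def p(n,*a):
    r=tri(*a); print(n,np.round(r[0],4),r[1]); return r[0]
p('lugtop',S1(150,60),Q1(147,392)); p('lfkn',S1(137,180),Q1(84,390))
h={k:onz(*S1(*c),.005) for k,c in dict(a=(97,84),b=(182,98),c=(90,150),d=(180,165)).items()}
print({k:np.round(v,4) for k,v in h.items()})
print('side holes',[np.round(onz(*Q1(*c),.005),4) for c in [(92,447),(225,438),(176,498)]])
a=p('kn lo',S2(565,60),Q2(655,398)); b=p('kn hi',S2(657,78),Q2(608,440)); 
print('mid',(a+b)/2,'yaw of y axis',np.degrees(np.arctan2(-(b-a)[0],(b-a)[1])))
H=[p('h',S2(*x),Q2(*y)) for x,y in [((543,102),(618,392)),((630,120),(577,429)),((505,145),(575,372)),((590,163),(534,407))]]
X=(H[2]+H[3]-H[0]-H[1])/2;Y=(H[1]+H[3]-H[0]-H[2])/2
print('x ax',X,np.degrees(np.arctan2(X[1],X[0])),'y ax',Y,np.degrees(np.arctan2(-Y[0],Y[1])))
for n,c in [('book',None)]: pass
M=T(bot.sense());print(np.round(M,3))
E
```

```text
lugtop [0.4895 0.3183 0.0631] [np.float64(0.6), np.float64(0.6)]
lfkn [0.551  0.3201 0.011 ] [np.float64(2.0), np.float64(2.0)]
{'a': array([0.45  , 0.2868, 0.005 ]), 'b': array([0.4489, 0.3466, 0.005 ]), 'c': array([0.5236, 0.289 , 0.005 ]), 'd': array([0.5219, 0.3492, 0.005 ])}
side holes [array([0.5184, 0.3485, 0.005 ]), array([0.4482, 0.2872, 0.005 ]), array([0.4455, 0.3459, 0.005 ])]
kn lo [ 0.6449 -0.2912  0.0958] [np.float64(0.1), np.float64(0.1)]
kn hi [ 0.6465 -0.2234  0.0961] [np.float64(0.3), np.float64(0.3)]
mid [ 0.64570416 -0.25730726  0.0959246 ] yaw of y axis -1.4181850770780349
h [ 0.6799 -0.288   0.0871] [np.float64(0.2), np.float64(0.2)]
h [ 0.6805 -0.2267  0.0871] [np.float64(0.6), np.float64(0.6)]
h [ 0.7249 -0.2881  0.0866] [np.float64(0.0), np.float64(0.0)]
h [ 0.7261 -0.2288  0.087 ] [np.float64(0.1), np.float64(0.1)]
x ax [ 0.04533223 -0.00105421 -0.00032017] -1.3321788705130049 y ax [0.00086833 0.06027291 0.00014438] -0.8253833411167872
[[ 0.965  0.262 -0.     0.17 ]
 [ 0.262 -0.965  0.001 -0.627]
 [-0.    -0.001 -1.     0.214]
 [ 0.     0.     0.     1.   ]]
```

```bash
python3 -m inch '[[0.72,-0.67,0,0.55,91],[1.44,-1.33,0,1.1,91],[2.16,-2,0,1.65,91],[2.9,-2.67,0,2.2,91],[3.6,-3.33,0,2.74,91]]'; python3 -c "
from h import *
print(np.round(T(bot.sense()),4))"
```

```text
t: 0.65
eef_pos: [0.3011, -0.4175, 0.2145]
eef_rot: [-0.0, 1.0, 0.012, 0.0]
ft_force: [0.6, -0.2, 0.1]
grip_width: 0.091
[[ 9.997e-01  2.390e-02  0.000e+00  3.011e-01]
 [ 2.390e-02 -9.997e-01  1.000e-04 -4.175e-01]
 [ 0.000e+00 -1.000e-04 -1.000e+00  2.145e-01]
 [ 0.000e+00  0.000e+00  0.000e+00  1.000e+00]]
```

```bash
python3 -m inch '[[0.8,-0.5,0,0,91],[1.6,-1.0,0,0,91],[2.4,-1.6,0,0,91],[3.2,-2.2,0,0,91],[4,-2.8,0,0,91]]'; python3 -m inch '[[0.5,-0.5,0,0,91],[1,-1,0,0,91],[1,-1,0,0,91]]'; python3 -c "
from h import *
d=shot('wrist','w1');print(np.round(T(d['s']),4))"
```

```text
t: 1.15
eef_pos: [0.4978, -0.2731, 0.2145]
eef_rot: [0.0, 1.0, 0.013, -0.0]
ft_force: [0.8, -1.4, 0.2]
grip_width: 0.0911
t: 1.45
eef_pos: [0.5485, -0.2175, 0.2142]
eef_rot: [-0.001, 1.0, 0.017, 0.001]
ft_force: [-0.4, 0.4, -0.1]
grip_width: 0.0909
[[ 0.9994  0.0339  0.0014  0.5485]
 [ 0.0339 -0.9994  0.0029 -0.2175]
 [ 0.0015 -0.0028 -1.      0.2142]
 [ 0.      0.      0.      1.    ]]
```

View pics/w1.png

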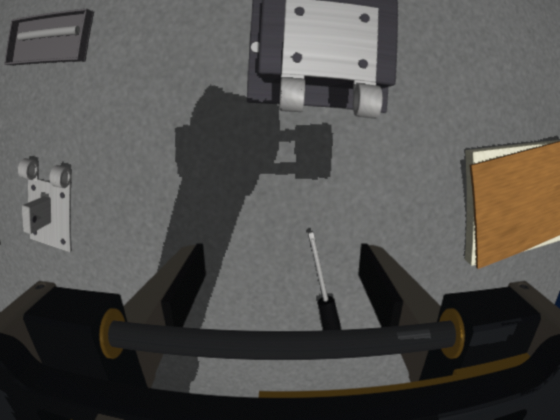

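Wrist view: fixed-leaf holes at (299,11), (364,17), (297,57) and (360,64). Fixed knuckles are at (292,93) and (368,99), and the screwdriver lies below at (311,232)-(328,300).

```bash
python3 - <<'E'
from h import *
s,q,w=load('scene0'),load('side0'),load('w1')
S2=lambda x,y:(s,105+(x-400)/4,200+y/4);Q2=lambda x,y:(q,265+(x-400)/4,105+(y-300)/4)
W=[(360,64),(297,57),(364,17),(299,11)]
H=[]
for x,y,z in zip([(543,102),(630,120),(505,145),(590,163)],[(618,392),(577,429),(575,372),(534,407)],W):
    r=tri(S2(*x),Q2(*y),(w,*z));H.append(onz(w,*z,.09));print(np.round(r[0],4),np.round(r[1],1),np.round(H[-1],4))
X=(H[2]+H[3]-H[0]-H[1])/2;Y=(H[1]+H[3]-H[0]-H[2])/2
print('yaw x',np.degrees(np.arctan2(X[1],X[0])),'yaw y',np.degrees(np.arctan2(-Y[0],Y[1])),'hole centre',np.mean(H,0))
for z in [(368,98),(292,92)]: print('kn',onz(w,*z,.1))
# refine knuckle end edges by gray profile
g=cv2.cvtColor(w['color'],cv2.COLOR_RGB2GRAY)
for r in (86,92,98): print(r,g[r,272:312:1].tolist(),g[r,346:390].tolist())
print([proj(w,[.645+dx,-.2573,.1]).round(1).tolist() for dx in(-.015,0,.015)])
print('column at 292:',g[75:125,292].tolist())
print('column at 368:',g[75:125,368].tolist())
print('driver tip',onz(w,311,232,.01),onz(w,328,300,.015))
E
```

```text
[ 0.6812 -0.286   0.0883] [1.1 2.1 2.4] [ 0.6823 -0.2836  0.09  ]
[ 0.6823 -0.2263  0.0879] [1.  2.1 2.5] [ 0.6844 -0.2263  0.09  ]
[ 0.7268 -0.2871  0.088 ] [0.5 2.4 2.7] [ 0.7289 -0.2866  0.09  ]
[ 0.7276 -0.2275  0.0884] [0.1 2.2 2.2] [ 0.7292 -0.2267  0.09  ]
yaw x -2.1024815250970414 yaw y -1.1914594797806797 hole centre [ 0.70622917 -0.25579039  0.09      ]
kn [ 0.6504077  -0.28980639  0.1       ]
kn [ 0.65112963 -0.22268072  0.1       ]
86 [36, 30, 29, 29, 29, 29, 30, 34, 69, 125, 153, 160, 158, 156, 157, 157, 157, 156, 154, 153, 151, 151, 151, 152, 152, 151, 150, 147, 144, 143, 143, 139, 120, 82, 66, 65, 64, 63, 64, 63] [21, 20, 21, 21, 21, 21, 27, 49, 67, 71, 62, 57, 67, 92, 112, 118, 118, 116, 114, 113, 112, 112, 109, 108, 106, 104, 103, 103, 103, 100, 91, 82, 74, 61, 42, 28, 24, 24, 25, 27, 29, 36, 52, 68]
92 [36, 30, 30, 29, 29, 29, 30, 42, 79, 121, 155, 166, 171, 176, 180, 181, 181, 182, 181, 183, 186, 187, 186, 184, 182, 178, 176, 175, 175, 174, 171, 157, 120, 80, 67, 66, 66, 65, 65, 66] [29, 30, 41, 61, 67, 67, 64, 59, 58, 60, 63, 62, 64, 81, 119, 146, 155, 154, 152, 1
[... 467 characters left out ...]
 146, 110, 78, 68, 67, 69, 78, 98, 106]
[[330.8, 118.0], [331.6, 101.1], [332.3, 84.2]]
column at 292: [181, 172, 123, 99, 107, 117, 127, 135, 140, 144, 147, 151, 155, 161, 168, 175, 180, 186, 189, 191, 190, 189, 185, 178, 168, 160, 154, 148, 145, 141, 135, 129, 120, 113, 104, 91, 86, 99, 105, 107, 109, 110, 110, 110, 109, 107, 107, 108, 108, 110]
column at 368: [178, 177, 179, 181, 180, 173, 167, 177, 171, 134, 107, 109, 119, 128, 136, 142, 146, 151, 155, 158, 162, 166, 170, 173, 174, 175, 174, 174, 174, 170, 165, 160, 156, 152, 148, 143, 136, 128, 121, 115, 106, 94, 89, 101, 109, 111, 112, 114, 115, 115]
driver tip [ 0.49179023 -0.25504113  0.01      ] [ 0.39704382 -0.28414419  0.015     ]
```

```bash
python3 -m inch '[[-0.07,-1,0,0,91],[-0.15,-2,0,0,91],[-0.22,-3,0,0,91],[-0.3,-4,0,0,91],[-0.37,-5,0,0,91]]'; python3 -m inch '[[-0.07,-1,0,0,91],[-0.15,-2,0,0,91],[-0.22,-3,0,0,91],[-0.3,-4,0,0,91],[-0.37,-5,0,0,91]]';python3 -m inch '[[0,-0.4,0,0,91],[0,-0.75,0,0,91],[0,-0.75,0,0,91],[0,-0.75,0,0,91]]'; python3 -c "
from h import *
d=shot('wrist','w2');print(np.round(T(d['s']),4))"
```

```text
t: 2.0
eef_pos: [0.5196, 0.0255, 0.2146]
eef_rot: [0.001, 1.0, 0.011, -0.0]
ft_force: [0.8, -0.4, 0.3]
grip_width: 0.0907
t: 2.5
eef_pos: [0.4958, 0.2742, 0.2146]
eef_rot: [0.001, 1.0, 0.011, 0.0]
ft_force: [0.1, 0.0, 0.3]
grip_width: 0.0911
t: 2.9
eef_pos: [0.4953, 0.3098, 0.2142]
eef_rot: [0.001, 1.0, 0.012, -0.0]
ft_force: [-0.8, -0.1, 0.1]
grip_width: 0.0914
[[ 9.997e-01  2.350e-02 -2.000e-04  4.953e-01]
 [ 2.350e-02 -9.997e-01 -1.600e-03  3.098e-01]
 [-3.000e-04  1.600e-03 -1.000e+00  2.142e-01]
 [ 0.000e+00  0.000e+00  0.000e+00  1.000e+00]]
```

View pics/w2.png

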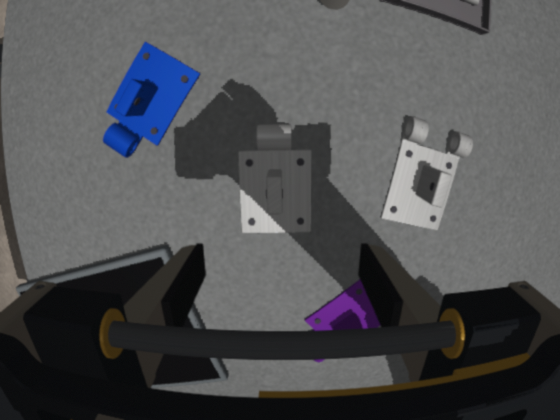

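Wrist view: the one-knuckle leaf is below and in shadow. Its plate holes are at (250,161), (300,161), (251,222) and (300,221), the knuckle at (274,134), and the lug at about (274,190).

```bash
python3 - <<'E'
from h import *
w=load('w2');g=cv2.cvtColor(w['color'],cv2.COLOR_RGB2GRAY)
H=[onz(w,*c,.005) for c in [(250,161),(300,161),(251,222),(300,221)]]
print(np.round(H,4))
X=(H[0]+H[1]-H[2]-H[3])/2;Y=(H[0]+H[2]-H[1]-H[3])/2
print('yaw',np.degrees(np.arctan2(X[1],X[0])),np.degrees(np.arctan2(-Y[0],Y[1])),'centre',np.mean(H,0))
print('kn',onz(w,274,134,.02),'lug',onz(w,274,176,.057))
for r in (172,178,184,190,196,202): print(r,g[r,258:292].tolist())
print(g[160:220,274].tolist())
M=np.array([[-.0]])
s,q=load('scene0'),load('side0')
print('lug tri',tri((s,382.5,230),(q,251.75,278),(w,274,177)))
E
```

```text
[[0.523  0.3474 0.005 ]
 [0.5242 0.2885 0.005 ]
 [0.4473 0.3462 0.005 ]
 [0.4501 0.2857 0.005 ]]
yaw 1.5240871785922563 1.9179222453498739 centre [0.48615997 0.31695655 0.005     ]
kn [0.55611634 0.31939907 0.02      ] lug [0.51510994 0.31778007 0.057     ]
172 [81, 80, 80, 80, 80, 81, 82, 82, 79, 74, 67, 63, 62, 62, 63, 63, 63, 63, 62, 62, 63, 61, 62, 67, 75, 80, 79, 81, 82, 83, 82, 80, 81, 82]
178 [81, 80, 81, 81, 81, 81, 81, 80, 76, 75, 77, 78, 78, 78, 78, 79, 79, 80, 79, 79, 78, 78, 75, 72, 77, 80, 80, 80, 82, 83, 82, 80, 79, 82]
184 [80, 80, 80, 80, 79, 79, 80, 80, 75, 76, 79, 78, 78, 80, 80, 81, 82, 82, 82, 82, 82, 80, 76, 72, 77, 80, 79, 80, 82, 83, 83, 80, 79, 81]
190 [80, 79, 80, 80, 80, 81, 79, 70, 60, 70, 80, 82, 80, 80, 81, 81, 81, 81, 80, 79, 80, 79, 76, 67, 55, 70, 78, 80, 81, 82, 82, 80, 79, 81]
196 [80, 78, 81, 81, 80, 80, 80, 75, 59, 69, 78, 79, 79, 79, 79, 79, 79, 80, 79, 79, 79, 79, 77, 68, 55, 70, 79, 80, 81, 82, 83, 81, 80, 81]
202 [82, 79, 81, 81, 80, 80, 81, 82, 79, 77, 78, 79, 79, 79, 80, 80, 80, 80, 80, 79, 79, 79, 79, 75, 74, 79, 80, 80, 81, 82, 82, 81, 80, 80]
[84, 84, 83, 83, 82, 83, 82, 83, 79, 70, 63, 62, 63, 63, 63, 64, 67, 75, 79, 81, 80, 80, 80, 81, 82, 83, 82, 81, 81, 80, 81, 81, 80, 79, 79, 79, 79, 79, 78, 79, 79, 81, 80, 79, 79, 79, 79, 80, 81, 81, 79, 79, 78, 74, 74, 80, 82, 82, 84, 90]
lug tri (array([0.50084399, 0.3172223 , 0.06202231]), [np.float64(7.9), np.float64(9.8), np.float64(13.9)])
```

```bash
python3 -m inch '[[-0.03,-0.16,0.8,-0.05,91],[-0.03,-0.16,1.6,-0.05,91],[-0.03,-0.16,2.4,-0.05,91],[-0.03,-0.16,3.1,-0.05,91],[-0.03,-0.16,3.5,-0.05,91]]'; python3 -m inch '[[0,0,0.25,0,91],[0,0,0.48,0,91],[0,0,0.48,0,91],[0,0,0.48,0,60]]' 40; python3 -m inch '[[0,0,0,0,30],[0,0,0,0,20],[0,0,0,0,10],[0,0,0,0,5],[0,0,0,0,5]]' 40;  python3 -m inch '[[0,0,0,0,5],[0,0,0,0,5],[0,0,0,0,5],[0,0,0,0,5],[0,0,0,0,5]]' 40
```

```text
t: 3.45
eef_pos: [0.4926, 0.3161, 0.0367]
eef_rot: [0.002, 1.0, 0.013, -0.001]
ft_force: [0.3, -0.6, 0.3]
grip_width: 0.0913
t: 3.85
eef_pos: [0.4937, 0.3198, 0.0163]
eef_rot: [-0.0, 1.0, 0.015, 0.001]
ft_force: [0.1, 0.3, 0.7]
grip_width: 0.0849
t: 4.35
eef_pos: [0.493, 0.3198, 0.0157]
eef_rot: [-0.0, 1.0, 0.015, 0.0]
ft_force: [-0.9, -0.6, 0.6]
grip_width: 0.0452
t: 4.85
eef_pos: [0.4929, 0.3186, 0.0155]
eef_rot: [0.001, 1.0, 0.015, -0.0]
ft_force: [-1.4, -3.2, 2.8]
grip_width: 0.0159
```

```bash
python3 -m inch '[[0,0,0,0,5],[0,0,-0.2,0,5],[0,0,-0.8,0,5],[0,0,-1.6,0,5],[0,0,-2.4,0,5]]' 50; python3 -m inch '[[0,0,-0.7,0,5],[0,0,-1.3,0,5],[0,0,-1.6,0,5],[0,0,-1.6,0,5],[0,0,-1.6,0,5]]' 50; python3 -c "
from h import *
d=shot('wrist','w3');print(np.round(T(d['s']),4))"
```

```text
t: 5.35
eef_pos: [0.492, 0.3203, 0.1364]
eef_rot: [-0.0, 1.0, 0.016, -0.001]
ft_force: [1.1, -0.7, -4.9]
grip_width: 0.0156
t: 5.85
eef_pos: [0.4922, 0.3193, 0.2142]
eef_rot: [0.0, 1.0, 0.015, -0.001]
ft_force: [-1.6, -0.1, -4.3]
grip_width: 0.0158
[[ 9.995e-01  3.020e-02 -1.700e-03  4.922e-01]
 [ 3.020e-02 -9.995e-01 -1.000e-03  3.193e-01]
 [-1.800e-03  9.000e-04 -1.000e+00  2.142e-01]
 [ 0.000e+00  0.000e+00  0.000e+00  1.000e+00]]
```

View pics/w3.png

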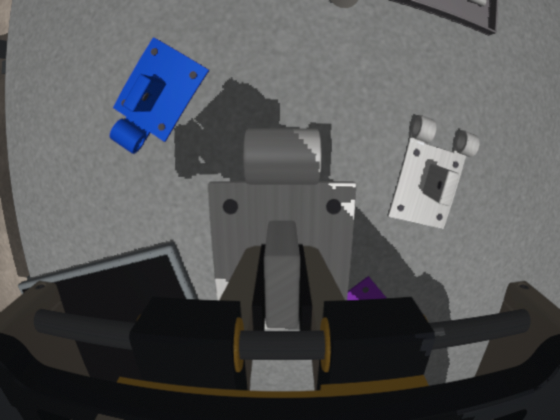

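Wrist view: the leaf is held between the fingers and clear of the table. Its knuckle spans columns 244-321 and rows 128-185, and the plate holes are at (230,207) and (333,207). Next I measure the bore centre in the tool frame.

```bash
cat >> h.py <<'E'
def axis_pt(d,u,v1,v2,r=.015):
    "centre of a cylinder of radius r seen between tangent rows v1,v2 at column u (axis ~ image x), world"
    o,a=ray(d,u,v1);_,b=ray(d,u,v2);m=a+b;m/=np.linalg.norm(m)
    # project tangents into plane normal to camera x
    M=T(d['s'])@np.array(d['hand_eye']);n=M[:3,0];f=lambda q:(q-n*(q@n))/np.linalg.norm(q-n*(q@n))
    a,b=f(a),f(b);D=r/np.sin(np.arccos(a@b)/2);mm=f(m);return o+m*D/(m@mm)
def totool(d,p): return (np.linalg.inv(T(d['s']))@np.r_[p,1])[:3]
E
python3 - <<'E'
from h import *
w=load('w3');g=cv2.cvtColor(w['color'],cv2.COLOR_RGB2GRAY)
for c in (255,283,310): print(c,g[118:140,c].tolist(),g[172:200,c].tolist())
for r in (140,157,175): print(r,g[r,236:254].tolist(),g[r,312:330].tolist())
for u in(283,): print('axis in tool',np.round(totool(w,axis_pt(w,u,128,185)),4),np.round(totool(w,axis_pt(w,u,128.5,184)),4))
p=totool(w,onz(w,283,156,T(w['s'])[2,3]));print(p)
for c in [(230,207),(333,207)]: print('hole',np.round(totool(w,onz(w,*c,w['s']['eef_pos'][2]-.0105)),4))
E
```

```text
255 [59, 58, 59, 60, 60, 60, 60, 60, 61, 63, 68, 75, 80, 83, 85, 85, 86, 86, 88, 89, 90, 90] [84, 83, 81, 80, 80, 81, 79, 77, 76, 73, 72, 72, 76, 86, 88, 88, 88, 88, 88, 87, 88, 88, 88, 88, 87, 88, 88, 88]
283 [122, 122, 122, 121, 120, 117, 104, 71, 58, 61, 68, 74, 80, 83, 84, 84, 84, 85, 86, 88, 89, 90] [84, 84, 83, 82, 82, 81, 80, 78, 77, 74, 73, 73, 79, 89, 90, 92, 91, 90, 91, 91, 91, 91, 91, 90, 91, 91, 91, 91]
310 [130, 128, 126, 120, 101, 85, 68, 60, 60, 62, 68, 80, 92, 103, 110, 114, 119, 123, 129, 136, 143, 147] [84, 84, 83, 82, 82, 81, 80, 79, 76, 75, 73, 73, 78, 86, 89, 90, 90, 90, 89, 90, 90, 90, 90, 90, 90, 89, 89, 89]
140 [61, 62, 61, 61, 61, 60, 61, 66, 79, 88, 90, 91, 91, 90, 91, 91, 90, 90] [150, 149, 148, 147, 148, 147, 146, 135, 101, 69, 61, 60, 61, 61, 59, 58, 57, 57]
157 [60, 60, 60, 60, 60, 62, 66, 77, 90, 98, 101, 103, 103, 103, 103, 104, 104, 103] [101, 101, 112, 150, 189, 198, 197, 186, 152, 98, 68, 62, 61, 59, 59, 60, 60, 62]
175 [61, 62, 62, 61, 61, 61, 62, 65, 70, 76, 79, 80, 80, 81, 80, 81, 81, 80] [82, 82, 82, 82, 82, 82, 81, 76, 64, 59, 59, 60, 62, 63, 63, 64, 69, 83]
axis in tool [ 0.0595  0.0009 -0.0006] [0.0591 0.0009 0.0041]
[ 0.05973423  0.00085127 -0.00010465]
hole [ 0.0288 -0.03    0.0104]
hole [0.0288 0.0301 0.0105]
```

```bash
python3 -m inch '[[0.05,0.4,0,0,5],[0.15,1.1,0,0,5],[0.26,1.9,0,0,5],[0.37,2.7,0,0,5],[0.48,3.5,0,0,5]]';  python3 -m inch '[[0.11,0.8,0,0,5],[0.22,1.6,0,0,5],[0.33,2.4,0,0,5],[0.44,3.2,0,0,5],[0.54,4,0,0,5]]'; python3 -m inch '[[0.11,0.8,0,0.1,5],[0.22,1.6,0,0.2,5],[0.33,2.4,0,0.3,5],[0.44,3.2,0,0.5,5],[0.5,3.7,0,0.6,5]]'; python3 -m inch '[[0.02,0.2,0.1,0,5],[0.02,0.3,0.3,0,5],[0.02,0.32,0.6,0,5],[0.02,0.32,0.8,0,5],[0.02,0.32,0.8,0,5]]'; python3 -m inch '[[0,0,0,0,5],[0,0,0,0,5]]'; python3 -c "
from h import *
d=shot('wrist','w4');print(np.round(T(d['s']),4))"
```

```text
t: 6.4
eef_pos: [0.5212, 0.1437, 0.2134]
eef_rot: [0.0, 1.0, 0.015, -0.002]
ft_force: [0.2, -0.2, -5.0]
grip_width: 0.0158
t: 6.9
eef_pos: [0.5542, -0.0551, 0.2134]
eef_rot: [-0.0, 1.0, 0.015, -0.002]
ft_force: [0.8, 1.2, -4.8]
grip_width: 0.016
t: 7.4
eef_pos: [0.5843, -0.2416, 0.2128]
eef_rot: [0.0, 1.0, -0.013, -0.002]
ft_force: [-0.2, -0.1, -3.7]
grip_width: 0.0157
t: 7.9
eef_pos: [0.585, -0.2513, 0.1727]
eef_rot: [-0.001, 1.0, -0.01, -0.002]
ft_force: [-0.6, -0.0, -3.8]
grip_width: 0.0155
t: 8.1
eef_pos: [0.587, -0.2532, 0.1763]
eef_rot: [0.0, 1.0, -0.011, 0.001]
ft_force: [-0.5, 0.1, -4.1]
grip_width: 0.016
[[ 9.998e-01 -2.140e-02  1.200e-03  5.870e-01]
 [-2.140e-02 -9.998e-01 -3.000e-04 -2.532e-01]
 [ 1.200e-03  3.000e-04 -1.000e+00  1.763e-01]
 [ 0.000e+00  0.000e+00  0.000e+00  1.000e+00]]
```

View pics/w4.png

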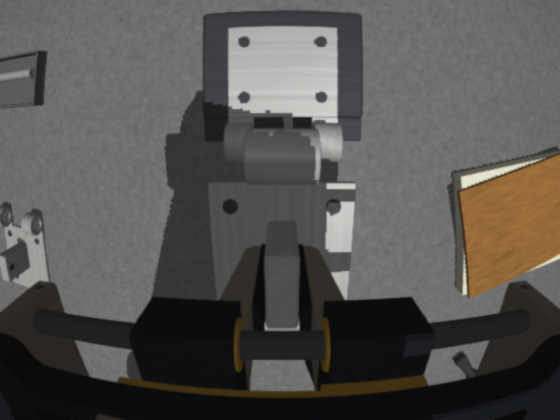

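Wrist view: the loose knuckle (244-321, 128-185) is above and in front of the gap. The fixed knuckles show on either side at about (234,141) and (333,142), the fixed plate holes at (244,41), (321,41), (244,97) and (321,97), and the block back edge near row 13.

```bash
python3 - <<'E'
from h import *
w=load('w4');g=cv2.cvtColor(w['color'],cv2.COLOR_RGB2GRAY)
tz=w['s']['eef_pos'][2]
for c in (231,236,331,336): print(c,g[112:172,c].tolist())
for r in (135,142,150): print(r,g[r,215:260].tolist(),g[r,305:352].tolist())
H=[totool(w,onz(w,*c,.09)) for c in [(244,41),(321,41),(244,97),(321,97)]];print(np.round(H,4))
print('block sides',[np.round(totool(w,onz(w,c,60,.085)),4) for c in (204,362)],'back',totool(w,onz(w,283,13,.085)))
print(g[4:32,283].tolist(), g[60,196:236].tolist(),g[60,330:370].tolist())
E
```

```text
231 [82, 83, 85, 85, 84, 77, 79, 80, 80, 81, 80, 73, 71, 73, 74, 74, 75, 77, 78, 79, 80, 80, 83, 84, 85, 86, 88, 88, 87, 87, 85, 84, 83, 82, 81, 80, 78, 78, 77, 75, 74, 72, 70, 70, 69, 68, 65, 63, 61, 58, 53, 50, 51, 51, 51, 52, 52, 52, 51, 51]
236 [82, 84, 85, 86, 83, 77, 79, 79, 81, 81, 79, 72, 69, 71, 74, 75, 76, 77, 80, 80, 81, 81, 82, 83, 85, 86, 87, 88, 89, 87, 86, 86, 83, 82, 81, 80, 78, 77, 75, 74, 74, 74, 73, 73, 70, 68, 66, 63, 61, 58, 55, 53, 52, 54, 54, 54, 54, 54, 55, 55]
331 [205, 207, 209, 204, 186, 170, 196, 208, 211, 208, 178, 113, 90, 100, 107, 116, 125, 131, 136, 140, 144, 148, 153, 159, 164, 170, 176, 180, 183, 185, 187, 190, 190, 190, 187, 185, 182, 177, 173, 167, 161, 155, 151, 147, 143, 137, 130, 120, 102, 79, 60, 54, 54, 53, 54, 55, 55, 55, 55, 54]
336 [190, 191, 193, 190, 175, 160, 183, 199, 204, 202, 181, 122, 92, 97, 106, 112, 120, 128, 136, 142, 146, 148, 152, 154, 156, 160, 163, 168, 171, 173, 176, 177, 179, 181, 182, 182, 179, 176, 171, 167, 164, 161, 158, 154, 149, 142, 133, 124, 113, 92, 65, 55, 55, 55, 56, 55, 56, 55, 55, 55]
135 [30, 30, 29, 29, 29, 
[... 1220 characters left out ...]
42  -0.0293  0.0864]
 [ 0.1421  0.0308  0.0865]
 [ 0.0964 -0.0293  0.0864]
 [ 0.0965  0.0308  0.0864]]
block sides [array([ 0.129 , -0.0624,  0.0914]), array([0.1291, 0.0648, 0.0914])] back [0.1670108  0.00115306 0.09147695]
[114, 112, 111, 109, 108, 102, 77, 57, 56, 58, 59, 60, 60, 60, 62, 62, 64, 63, 62, 60, 63, 88, 139, 168, 175, 176, 176, 177] [110, 111, 111, 110, 109, 104, 83, 59, 56, 60, 61, 61, 62, 62, 62, 61, 62, 62, 62, 62, 61, 62, 61, 62, 62, 62, 62, 61, 62, 62, 64, 92, 149, 176, 181, 180, 180, 181, 180, 181] [186, 186, 186, 186, 185, 185, 173, 126, 81, 68, 67, 67, 66, 67, 67, 67, 66, 67, 66, 67, 67, 66, 67, 67, 67, 67, 67, 66, 67, 67, 64, 62, 77, 104, 113, 114, 115, 115, 114, 112]
```

```bash
python3 - <<'E'
from h import *
w=load('w4')
for u in (231,334):
    p=axis_pt(w,u,122.8,161.5); print('fixed axis world',np.round(p,4),'tool',np.round(totool(w,p),4))
    m=totool(w,onz(w,u,142.2,.1));print('  mid-row on z=.1',np.round(m,4))
print('fixed ends',[np.round(totool(w,onz(w,c,142,.1)),4) for c in (223.6,342.3)])
print('loose axis',np.round(totool(w,axis_pt(w,283,128,185)),4))
print('block back/front check', totool(w,onz(w,283,10.3,.085))[0]-.109)
E
```

```text
fixed axis world [ 0.6492 -0.2155  0.0975] tool [ 0.0613 -0.039   0.0789]
  mid-row on z=.1 [ 0.0615 -0.0385  0.0763]
fixed axis world [ 0.6476 -0.2949  0.0976] tool [0.0614 0.0404 0.0788]
  mid-row on z=.1 [0.0615 0.04   0.0764]
fixed ends [array([ 0.0618, -0.0443,  0.0763]), array([0.0618, 0.0465, 0.0764])]
loose axis [ 0.0595  0.0008 -0.0006]
block back/front check 0.06043232004413389
```

```bash
python3 -m inch '[[-0.08,0.01,0,0,5],[-0.08,0.01,0.2,0,5],[-0.08,0.01,0.4,0,5],[-0.08,0.01,0.6,0,5],[-0.08,0.01,0.75,0,5]]';python3 -m inch '[[0,0,0.15,0,5],[0,0,0.3,0,5],[0,0,0.45,0,5],[0,0,0.6,0,5],[0,0,0.6,0,5]]';python3 -m inch '[[0,0,0.08,0,5],[0,0,0.15,0,5],[0,0,0.15,0,5],[0,0,0.15,0,5]]'; python3 -c "
from h import *
d=shot('wrist','w5');shot('scene','s5');shot('side','q5');print(np.round(T(d['s']),4))
P=[]
for i in range(20): shot('side','tmp');P.append(np.r_[bot.sense()['eef_pos'],bot.sense()['ft_force']])
print(np.mean(P,0),np.std(P,0))
a=cv2.imread('pics/w5.png')[:220,140:430]
b=cv2.imread('pics/s5.png')[195:275,105:205];c=cv2.imread('pics/q5.png')[100:180,265:365]
f=lambda i,w,h:cv2.resize(i,(w,h),interpolation=cv2.INTER_CUBIC)
cv2.imwrite('pics/m5.png',np.hstack([f(a,435,330),np.vstack([f(b,360,288),f(c,360,288)])[:330*0+576]]) if 0 else np.hstack([cv2.copyMakeBorder(f(a,435,330),0,246,0,0,0),np.vstack([f(b,360,288),f(c,360,288)])]))"
```

```text
t: 8.65
eef_pos: [0.5817, -0.2539, 0.1364]
eef_rot: [-0.0, 1.0, -0.011, -0.001]
ft_force: [-1.1, 0.3, -4.4]
grip_width: 0.0158
t: 9.15
eef_pos: [0.5815, -0.2539, 0.1067]
eef_rot: [-0.0, 1.0, -0.011, -0.001]
ft_force: [-0.9, -0.3, -3.4]
grip_width: 0.0157
t: 9.55
eef_pos: [0.5824, -0.2542, 0.1007]
eef_rot: [0.0, 1.0, -0.011, 0.0]
ft_force: [0.0, -0.5, -4.2]
grip_width: 0.0157
[[ 9.997e-01 -2.240e-02  1.000e-04  5.824e-01]
 [-2.240e-02 -9.997e-01 -1.000e-04 -2.542e-01]
 [ 1.000e-04  1.000e-04 -1.000e+00  1.007e-01]
 [ 0.000e+00  0.000e+00  0.000e+00  1.000e+00]]
[ 0.58236309 -0.2541792   0.10061382  0.05941545  0.07033492 -4.4291686 ] [4.87992634e-05 2.86136378e-05 8.33290286e-05 3.78295012e-01
 5.03918860e-01 4.20205299e-01]
```

View pics/m5.png

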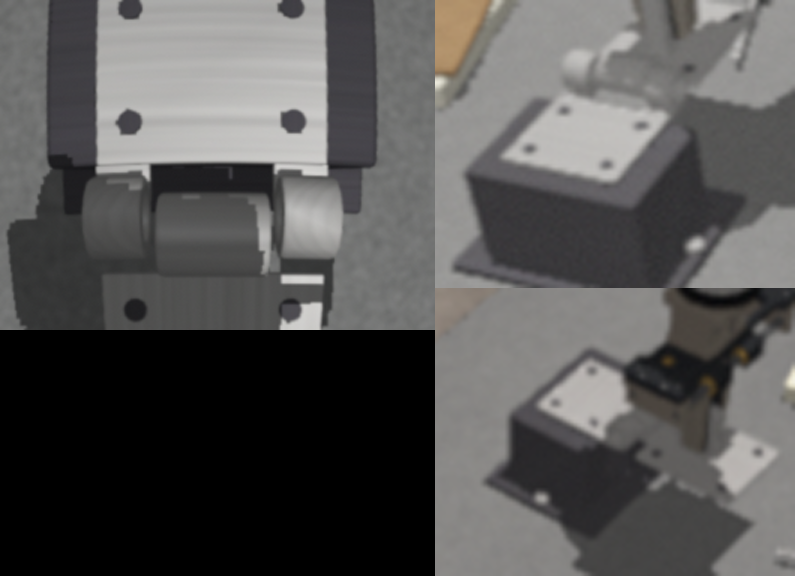

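Wrist crop: the loose knuckle sits between the fixed ones, with row mid about 156 against 146 for the fixed ones, and is laterally centred (both column mids at crop 213). Scene and side show the leaf level at knuckle height with no contact. Next I work out the forward step.

```bash
python3 - <<'E'
from h import *
w=load('w5');g=cv2.cvtColor(w['color'],cv2.COLOR_RGB2GRAY)
for c in (212,216,345,350): print(c,g[108:128,c].tolist(),g[162:182,c].tolist())
print(250,g[120:138,255].tolist(),g[176:192,255].tolist())
for r in (140,150,160): print(r,g[r,190:202].tolist(),g[r,236:252].tolist(),g[r,310:332].tolist(),g[r,362:376].tolist())
E
```

```text
212 [185, 164, 156, 174, 179, 180, 168, 122, 88, 77, 76, 87, 98, 101, 92, 81, 77, 77, 78, 80] [75, 74, 73, 73, 71, 69, 68, 66, 64, 61, 59, 56, 55, 55, 55, 56, 56, 55, 55, 58]
216 [181, 161, 161, 177, 182, 182, 168, 113, 83, 77, 80, 91, 102, 103, 90, 78, 77, 79, 79, 80] [74, 73, 73, 73, 72, 70, 68, 66, 65, 62, 58, 54, 54, 52, 52, 52, 52, 53, 53, 57]
345 [179, 169, 189, 203, 207, 208, 210, 209, 182, 115, 88, 97, 105, 112, 118, 123, 126, 131, 136, 141] [154, 152, 149, 146, 139, 133, 127, 122, 116, 104, 80, 61, 56, 55, 56, 55, 56, 55, 55, 60]
350 [184, 165, 182, 201, 206, 207, 208, 210, 193, 120, 84, 94, 103, 108, 113, 119, 125, 131, 135, 138] [152, 150, 148, 146, 142, 138, 131, 124, 117, 107, 86, 63, 56, 56, 55, 55, 54, 54, 55, 60]
250 [30, 30, 30, 30, 30, 30, 31, 36, 49, 65, 72, 76, 77, 77, 77, 78, 80, 80] [72, 72, 70, 70, 67, 67, 65, 65, 69, 77, 79, 79, 80, 80, 80, 79]
140 [30, 29, 30, 34, 52, 75, 83, 85, 85, 84, 85, 86] [80, 79, 75, 66, 51, 36, 35, 48, 71, 80, 81, 82, 82, 82, 82, 82] [101, 122, 133, 135, 135, 134, 134, 134, 131, 120, 91, 68, 62, 67, 76, 81, 81, 79, 72, 100, 153, 174] [167, 166, 166, 165, 162, 151, 120, 82, 67, 68, 67, 68, 68, 69]
150 [55, 54, 53, 55, 60, 72, 78, 79, 80, 79, 81, 81] [85, 85, 80, 70, 61, 57, 60, 68, 80, 88, 90, 91, 91, 91, 90, 91] [95, 122, 153, 164, 164, 164, 164, 163, 161, 151, 124, 91, 74, 71, 77, 82, 81, 76, 77, 107, 145, 162] [179, 179, 178, 176, 173, 160, 130, 117, 116, 117, 119, 118, 118, 118]
160 [54, 53, 55, 55, 56, 57, 65, 71, 73, 75, 75, 75] [66, 66, 64, 59, 56, 53, 57, 67, 78, 82, 85, 86, 86, 87, 87, 87] [85, 94, 127, 169, 179, 180, 179, 178, 176, 162, 129, 78, 57, 60, 64, 66, 65, 68, 89, 122, 140, 147] [162, 163, 164, 161, 149, 130, 120, 120, 121, 122, 120, 119, 117, 116]
```

```bash
python3 -m inch '[[0.03,0,0,0,5],[0.06,0,0,0,5],[0.09,0,0,0,5],[0.12,0,0,0,5],[0.12,0,0,0,5]]';python3 -m inch '[[0,0,0,0,5],[0,0,0,0,5],[0,0,0,0,5],[0,0,0,0,5]]'; python3 -c "
from h import *
d=shot('wrist','w6');shot('scene','s6');shot('side','q6');print(np.round(T(d['s']),4))
P=[]
for i in range(10): shot('side','tmp');s=bot.sense();P.append(np.r_[s['eef_pos'],s['ft_force']])
print(np.round(np.mean(P,0),4))
g=cv2.cvtColor(d['color'],cv2.COLOR_RGB2GRAY)
for c in (212,345,350): print(c,g[118:140,c].tolist(),g[170:195,c].tolist())
print(255,g[120:138,255].tolist(),g[176:192,255].tolist())
for r in (150,160): print(r,g[r,180:205].tolist(),g[r,236:252].tolist(),g[r,310:332].tolist(),g[r,362:380].tolist())
a=cv2.imread('pics/w6.png')[60:220,140:430]
b=cv2.imread('pics/s6.png')[195:275,105:205];c=cv2.imread('pics/q6.png')[100:180,265:365]
f=lambda i,w,h:cv2.resize(i,(w,h),interpolation=cv2.INTER_CUBIC)
cv2.imwrite('pics/m6.png',np.hstack([cv2.copyMakeBorder(f(a,435,240),0,336,0,0,0),np.vstack([f(b,360,288),f(c,360,288)])]))"
```

```text
t: 11.2
eef_pos: [0.5886, -0.2542, 0.1005]
eef_rot: [-0.0, 1.0, -0.011, 0.0]
ft_force: [-0.9, -0.3, -5.0]
grip_width: 0.0157
t: 11.6
eef_pos: [0.5883, -0.2543, 0.1005]
eef_rot: [0.0, 1.0, -0.011, -0.0]
ft_force: [-0.6, 0.4, -4.3]
grip_width: 0.0157
[[ 9.997e-01 -2.240e-02 -1.000e-04  5.883e-01]
 [-2.240e-02 -9.997e-01 -1.000e-04 -2.543e-01]
 [-1.000e-04  1.000e-04 -1.000e+00  1.005e-01]
 [ 0.000e+00  0.000e+00  0.000e+00  1.000e+00]]
[ 0.5883 -0.2543  0.1006  0.1919 -0.1494 -4.3888]
212 [83, 80, 75, 76, 78, 79, 80, 80, 82, 80, 73, 68, 68, 70, 72, 73, 74, 75, 75, 76, 77, 79] [75, 75, 74, 75, 73, 73, 72, 70, 67, 66, 65, 63, 61, 65, 74, 78, 80, 80, 80, 79, 79, 79, 79, 79, 79]
345 [184, 160, 180, 202, 207, 208, 209, 212, 208, 180, 112, 83, 91, 99, 106, 111, 117, 121, 125, 129, 134, 140] [158, 156, 155, 152, 150, 148, 146, 141, 134, 128, 123, 118, 119, 143, 189, 204, 207, 206, 190, 123, 83, 79, 79, 79, 78]
350 [190, 164, 171, 197, 205, 206, 207, 210, 211, 191, 118, 81, 88, 98, 104, 108, 113, 119, 126, 129, 134, 137] [162, 158, 155, 152, 149, 147, 145, 141, 137, 132, 125, 119, 120, 142, 18
[... 215 characters left out ...]
46, 46, 45, 46, 47, 48, 49, 49, 50, 54, 68, 78, 82, 84, 83, 82, 83, 83, 84, 85] [76, 76, 74, 68, 60, 55, 57, 67, 78, 85, 88, 89, 89, 88, 88, 88] [95, 123, 153, 161, 161, 162, 160, 161, 158, 149, 122, 90, 73, 71, 76, 79, 78, 72, 78, 114, 153, 174] [158, 159, 158, 157, 153, 142, 122, 116, 116, 115, 114, 111, 110, 110, 110, 111, 112, 114]
160 [55, 55, 53, 53, 53, 53, 53, 53, 54, 53, 52, 52, 51, 52, 55, 65, 76, 79, 79, 79, 80, 81, 82, 82, 82] [83, 84, 81, 72, 62, 57, 59, 67, 76, 81, 82, 83, 85, 85, 85, 85] [91, 124, 166, 176, 177, 176, 176, 176, 172, 160, 126, 77, 61, 69, 77, 80, 82, 76, 82, 118, 149, 162] [174, 172, 171, 170, 162, 141, 120, 114, 115, 117, 120, 121, 121, 120, 118, 116, 116, 116]
```

View pics/m6.png

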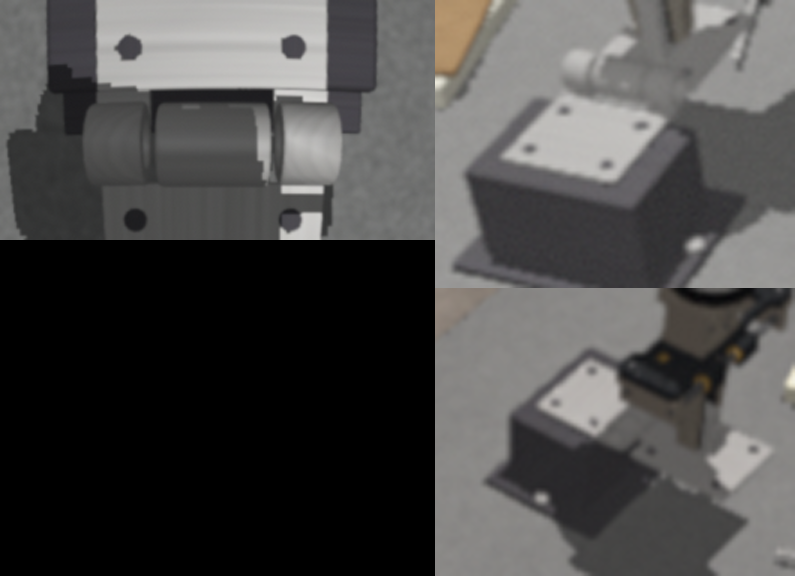

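The final montage shows the loose and fixed knuckles level and in line: rows 128-184 against 128-183, gaps about equal, and no contact force beyond the leaf's weight. I'm handing in.

```bash
python3 -c "
from workcell import bot
bot.hand_in(); s=bot.sense(); print(s['t'],s['eef_pos'],s['ft_force'],s['grip_width'])"
```

```text
the job is handed in; nothing more can be done
the job is handed in; nothing more can be done
```

I gripped the one-knuckle leaf by its lug at 50 N and carried it over to the block. I lowered it about 6 mm short of the fixed knuckles and then slid it forward into the gap. I handed it in at about 12 s, still held in the gripper.

**Last checks:**
- **Sideways (x):** in the last wrist picture the loose knuckle spans rows 128–184 and the fixed ones 128–183, so they agree within about 1 mm.
- **Along the bore (y):** the loose knuckle was centred in the gap within about 0.5 mm.
- **Angle:** the bores were parallel to within about 0.5°, and the tool was vertical.
- **Height:** the bore is at about 0.100 m. This comes from the tool height when I gripped the leaf on the table. The pictures only confirm it to a few mm.
- **Contact:** the wrist force was only the leaf's own weight (about 4.4 N), with no sign of it touching the block.

**Disagreement:** the scene and side cameras put the block about 3 mm nearer in x and 3–4 mm lower than the wrist camera and the given heights. I used the wrist picture for x and y, because it shows both knuckles at once, and the given 100 mm for height.

I kept clear of the other leaf, pin, bottle and screwdriver, but I didn't re-measure their positions at the end.

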